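# Show which lead button goes into which cupel

### The arm

A 6-joint arm with a two-finger parallel gripper is mounted at the origin on the work surface. World frame = base frame: x ahead of the robot, y to its left, z up, the work surface at z = 0. Lengths are in mm, angles in rad, forces in N, time in s.
With the tool pointing down it reaches from about 300 to 775 mm from the base axis. Payload 14.6 kg.
Tool frame: the origin (TCP) lies between the finger pads; the fingertips stand 25 mm ahead of it and the grasp point (between the pads) lies 6 mm ahead of it; z points along the fingers, y is the line along which they close (so a half turn about z gives the same grasp; the last joint's range is limited). The gripper opens to 94 mm and grips with 3 to 60 N. Pads are 16 mm wide; open, the fingers measure 119 mm over their backs; the gripper's body (75 mm by 177 mm) begins 78 mm behind the grasp point.
Start: joints at [-1.311, 0.3, 1.521, -0, 1.321, -0.067], TCP at [176.551, -520.883, 230.446] pointing down, gripper open.
Joint ranges: [-3.03, 3.03], [-0.79, 2.21], [0.23, 2.52], [-1.04, 4.18], [0, 3.07], [-2.55, 2.55]. Speed limits (rad/s): [2.22, 2.22, 2.57, 3.14, 3.14, 3.14].

### API

Orientations are given as [roll, pitch, yaw] about the fixed x, y, z axes, in that order (R = Rz(yaw) Ry(pitch) Rx(roll)).
In Python, from cell import manip gives the robot as it stands. The module is installed in compiled form; this text tells all that it offers.
- The arm moves only by the tool step_arm, never from a script. Its argument "series" is one flat list of numbers, 5 for each row, row after row: the shift along the world's x, y, z in mm, then the turn about the world's z in rad, then the closure, from 0 (fully open) to 1 (shut). In form: [dx, dy, dz, spin, jaw, dx, dy, dz, spin, jaw, ...]. A call has 1 to 20 rows; each row shifts and turns the commanded pose from where the row before left it; what a row does not reach is not made up. A row lasts 1/8 s, in which the tool goes at most 62.5 mm and 10.7 degrees, less where a joint would pass 70% of its speed; a pose out of reach is approached as far as the arm can. A call is refused whole if a number of a shift passes 62.5 or a number of a turn 0.188, either way. A call with a gripper value outside its range is refused whole. The fingers move at their own pace and stop on an object; "squeeze" is the grip in N (left out, the last holds). Time passes only in rows, so rows that do not move let the fingers close. It gives the time, the measured TCP pose, the force, the opening and the grip force at its end, in the units of the state.
- manip.read_state(): the state, without advancing time (a new reading comes with each control period).
- manip.camera(name): name is "scene" or "top" or "wrist"; returns (picture, depth): 480x640x3 uint8, blue, green, red; 480x640 float32, mm along the optical axis (not along the pixel's ray), 0 where there is no reading.
- manip.camera_info(name): a dict with "fovy" (degrees; the focal length in pixels is half the picture's height over the tangent of half this angle, whatever the lens; pixels are square), "cx", "cy" (the principal point, pixels), "eye" and "orientation" of the camera in the world. Camera axes: x right, y down, z forward; pixel columns grow to the right and rows downward; lengths in mm; the calibration is good to about 2 mm. A picture is of the moment at which its call begins: read the wrist's pose just before it. camera_info takes no time and is no camera call; for the wrist camera it gives the pose at the moment of the call.
- manip.sign_off(): hands the job in; it is judged then, once.
The state is a dict: "clock": time; "joints": joint angles; "qd": joint speeds; "effort": joint torques, N m; "eef_pos": TCP position; "eef_rot": TCP orientation; "wrist_force": force on the tool from outside, world axes, zero at the start; "moment": the same for the moment, N m; "finger_gap": finger opening in mm; "finger_force": force on a finger pad.
Only numpy, scipy, OpenCV 4.12 (cv2) and the standard library are available. Lean on these libraries where they do the work, as an engineer would, in place of code of your own. Each camera call takes 0.05 s, during which the arm holds its last target. There are 200 camera calls.

### The job

Five of the six cupels on the tray are charged; show the other assayer what is still to do: point at the lead button left lying on the anvil, then at the one empty cupel, where it belongs. Each time bring the fingertips straight above its middle, 1 to 4 cm over it, and stay there for two seconds; do not bring them down over any other cupel or over the slag cone. Touch and move nothing at all, and finish with the hand drawn back up, a good 20 cm clear of both.

Things in the scene. Friction and masses are not known exactly. Their poses are not given: they have to be found in the camera images.
- button_top (a point): centre of the top face of the left-over lead button: a dull dark-grey lead block, 22 x 22 mm and 12 mm high, lying loose and level on the anvil, anywhere on one half of it; this point is about 47 mm above the bench; z up
- cupel_rim (a point): the empty cupel: centre of its open mouth, level with its rim, 39 mm above the bench; z up. A cupel is a pale, loose little cup of pressed magnesia, 56 mm wide at the rim, 36 mm high, with a dish 12 mm deep in its top. This one has nothing in its dish and may be in any of the six places on the tray
- anvil: the anvil: a bare steel block 120 x 120 mm on a rubber foot, origin at the centre of its underside, top 35 mm above the bench, turned any way. On it lie the left-over lead button and the slag cone. Anvil and tray trade sides of the bench from start to start. At |y| above 0.35 m lie a hammer, a wire brush and tongs, under 45 mm high
- tray: sheet-steel cupel tray, 170 mm (its x) by 240 mm (its y), rim 12 mm high, floor 3 mm thick, origin at the centre of its underside, turned up to 20 degrees. Six cupels stand on it in two rows of three, some 70 mm apart centre to centre. Beyond the work, from x = 0.72 m on, stand fireclay crucibles up to 104 mm high and a cast-iron slag mould 70 mm high: bystanders
- slag_top (a point): tip of the slag cone: a loose blackish glassy cone, 40 mm wide at its foot and 28 mm high, standing point up on the other half of the anvil, at least 45 mm from the lead button centre to centre. The tip is 63 mm above the bench, the highest thing on anvil or tray. A bystander
- loaded1_rim (a point): one of the five cupels that already hold a lead button: centre of its mouth, level with its rim, 39 mm above the bench; z up. Same cup as the empty one, but a dark-grey lead block sits in its dish and comes level with the rim. A bystander
- loaded2_rim (a point): one of the five cupels that already hold a lead button: centre of its mouth, level with its rim, 39 mm above the bench; z up. Same cup as the empty one, but a dark-grey lead block sits in its dish and comes level with the rim. A bystander
- loaded3_rim (a point): one of the five cupels that already hold a lead button: centre of its mouth, level with its rim, 39 mm above the bench; z up. Same cup as the empty one, but a dark-grey lead block sits in its dish and comes level with the rim. A bystander
- loaded4_rim (a point): one of the five cupels that already hold a lead button: centre of its mouth, level with its rim, 39 mm above the bench; z up. Same cup as the empty one, but a dark-grey lead block sits in its dish and comes level with the rim. A bystander
- loaded5_rim (a point): one of the five cupels that already hold a lead button: centre of its mouth, level with its rim, 39 mm above the bench; z up. Same cup as the empty one, but a dark-grey lead block sits in its dish and comes level with the rim. A bystander
- button: the same left-over lead button; origin at the centre of its underside
- cupel: the same empty cupel; origin at the centre of its underside
Mind the look-alikes: they are no part of the job. What is shaped like the button but red is not meant.

How it is judged (in metres and radians):
On the way, in this order (a step that is already met when the one before it is completed fails the run):
1. the fingertips stay just above the lead button on the anvil (horizontal distance between the grasp point and button_top below 0.02 m and z of the grasp point in the frame of button_top between 0.02 and 0.075 m), for 1.5 s.
2. then the fingertips stay just above the empty cupel (horizontal distance between the grasp point and cupel_rim below 0.02 m and z of the grasp point in the frame of cupel_rim between 0.02 and 0.075 m), for 1.5 s.
At the end, for the whole second after the job is handed in: The hand stayed within 20 mm sideways of the button's middle, grasp point 20 to 75 mm above its top, for 1.5 s, then likewise over the empty cupel's rim; it ends over 150 mm from both, with the button, slag cone and all cupels at rest within 4 mm of their starts (distance between the grasp point and button_top above 0.15 m and distance between the grasp point and cupel_rim above 0.15 m and distance of each of button_top, cupel_rim, loaded1_rim, loaded2_rim, loaded3_rim, loaded4_rim, loaded5_rim, slag_top from where it was at the start of the episode below 0.004 m and linear speed of each of button, cupel below 0.02 m/s); the robot touches nothing.
It fails at once if the robot touches something (contact force between any of the fingers, the arm and anything else above 0.3 N).
It fails at once if the lead button is lifted, carried or pushed (distance of button_top from where it was at the start of the episode above 0.004 m).
It fails at once if a cupel or the slag cone is moved (distance of any of cupel_rim, loaded1_rim, loaded2_rim, loaded3_rim, loaded4_rim, loaded5_rim, slag_top from where it was at the start of the episode above 0.004 m).
It fails at once if the fingertips come down over a charged cupel or over the slag cone ((horizontal distance between the grasp point and loaded1_rim below 0.018 m and z of the grasp point in the frame of loaded1_rim below 0.075 m) or (horizontal distance between the grasp point and loaded2_rim below 0.018 m and z of the grasp point in the frame of loaded2_rim below 0.075 m) or (horizontal distance between the grasp point and loaded3_rim below 0.018 m and z of the grasp point in the frame of loaded3_rim below 0.075 m) or (horizontal distance between the grasp point and loaded4_rim below 0.018 m and z of the grasp point in the frame of loaded4_rim below 0.075 m) or (horizontal distance between the grasp point and loaded5_rim below 0.018 m and z of the grasp point in the frame of loaded5_rim below 0.075 m) or (horizontal distance between the grasp point and slag_top below 0.015 m and z of the grasp point in the frame of slag_top below 0.075 m)).
It also fails if it takes over 45 s, if anything falls off the work surface, if the arm or the gripper's body presses on something with over 40 N, if the wrist force passes 120 N, or if a joint passes its speed limit or range.

## Working session

There is one attempt and no reset: what is moved stays moved. The work goes in short steps, Python scripts to look and compute and a tool call to move; the robot and the scene stay as the last step left them, time stands still between calls to the robot, and variables do not carry over. Pictures are saved under pics/ and viewed, at most 10 in all, crops included, and the job is handed in when it is done.

Besides the shell and the picture viewer there is one more tool, called after ">>>" by a JSON object that holds its "op" and its "data", one argument or row to a line. step_arm: Moves the arm, as the interface text tells. Its arguments: {"type":"object","properties":{"series":{"type":"array"},"squeeze":{"type":"number"}},"required":["series"]}

```bash
mkdir -p pics; cat > h.py <<'E'
import numpy as np, cv2
from cell import manip
from scipy.spatial.transform import Rotation as R
def cam(n):
    i=manip.camera_info(n); f=240/np.tan(np.radians(i['fovy'])/2); return i,f
def rot(i):
    o=np.array(i['orientation'],float)
    return o if o.shape==(3,3) else R.from_euler('xyz',o).as_matrix()
def pt(i,f,u,v,d):
    return np.array(i['eye'])+rot(i)@(np.array([(u-i['cx'])/f,(v-i['cy'])/f,1])*d)
def onz(i,f,u,v,z):
    r=rot(i)@np.array([(u-i['cx'])/f,(v-i['cy'])/f,1]); e=np.array(i['eye']); return e+r*(z-e[2])/r[2]
E
python3 - <<'E'
from h import *
print(manip.read_state())
for n in('top','scene'):
    i,f=cam(n);print(n,i); p,d=manip.camera(n); cv2.imwrite(f'pics/{n}0.png',p); np.savez(f'{n}0.npz',p=p,d=d)
E
```

```text
{'clock': 0.0, 'joints': array([-1.31060680e+00,  3.00486034e-01,  1.52158959e+00,  5.02575883e-06,
        1.32070139e+00, -6.66527494e-02]), 'qd': array([ 6.39431177e-04,  5.40058958e-05,  1.12458810e-03,  1.19653441e-03,
       -4.24667313e-04,  7.85646145e-04]), 'effort': array([ 1.70137955e-03, -5.31800365e+01, -3.52734625e+01,  7.08798040e-02,
        2.44703132e-02, -1.32747095e-04]), 'eef_pos': array([ 176.48932588, -520.66308838,  229.87452281]), 'eef_rot': array([-3.14041124e+00, -8.37397154e-05,  3.26840985e-01]), 'wrist_force': array([-0.00572365, -0.13173821, -0.21035462]), 'moment': array([-0.00772817, -0.03650969,  0.00406426]), 'finger_force': 0.0, 'finger_gap': 93.89316180145026}
top {'fovy': 54.152157607202035, 'cx': 318.4755667212483, 'cy': 243.31593812806207, 'eye': array([393.35878294,  16.83320407, 808.01220991]), 'orientation': array([-2.95704537, -0.03254568, -1.5585007 ])}
scene {'fovy': 52.385677540391754, 'cx': 325.11993439522917, 'cy': 237.66877324565291, 'eye': array([908.63124166, 485.61136274, 571.03862034]), 'orientation': array([-2.26884008,  0.00420235,  2.48570835])}
```

View pics/top0.png

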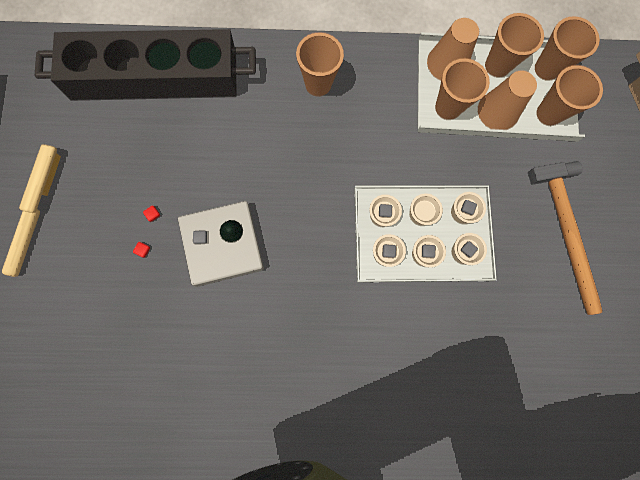

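View pics/scene0.png

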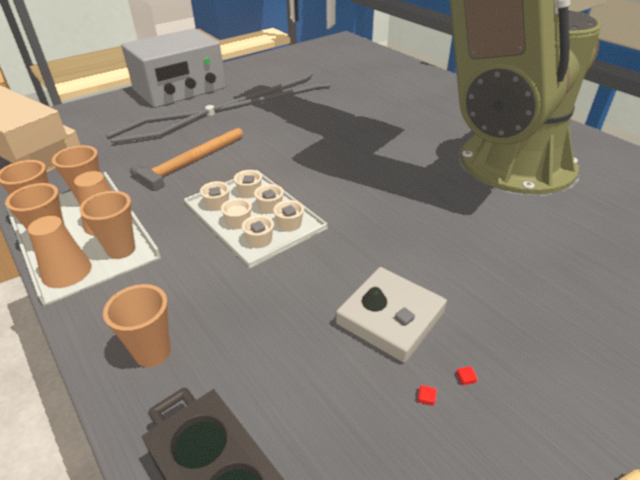

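Top view: the lead button is grey at (200,237) on the anvil, with the slag cone at (231,231). The only empty cupel is at (426,209). Possible look-alikes for the button:
- red blocks at (152,213) and (142,250)
- charged leads at (386,211), (469,208), (389,251), (428,250) and (469,249)

In the scene view the button is at (405,316) and the empty cupel at (236,212). I choose the grey block on the anvil and the cupel with no dark block in it.

```bash
python3 - <<'E'
from h import *
T=np.load('top0.npz');S=np.load('scene0.npz')
def crop(p,u,v,r=22,s=9): return cv2.resize(p[v-r:v+r,u-r:u+r],None,fx=s,fy=s,interpolation=cv2.INTER_NEAREST)[:300*2//2*1+96,:396]
a=np.vstack([np.hstack([crop(T['p'],200,237,16),crop(T['p'],426,209,16)]),np.hstack([crop(S['p'],405,316,16),crop(S['p'],236,212,16)])])
cv2.imwrite('pics/crops.png',a);print(a.shape)
def blob(m,u,v):
    n,l,st,c=cv2.connectedComponentsWithStats(m.astype(np.uint8)); k=l[v,u]; return k,c[k],st[k],l==k
for n,D,b,c,sl in(('top',T,(200,237),(426,209),(231,231)),('scene',S,(405,316),(236,212),(374,298))):
    p=D['p'].astype(int);d=D['d'];i,f=cam(n)
    g=p.mean(2); 
    print(n,'px button',p[b[1],b[0]],'cup',p[c[1],c[0]],'anvil',p[b[1],b[0]-15])
    k,cc,st,m=blob((g<150)&(g>60)&(np.ptp(p,axis=2)<25),*b); print('button',k,cc,st)
    for nm,(u,v) in(('b',b),('c',c),('slag',sl)):print(nm,pt(i,f,u,v,d[v,u]).round(1))
    u,v=np.rint(cc).astype(int); print('ray z47',onz(i,f,*cc,47).round(1))
    sat=(p[:,:,2]-p[:,:,0])>25
    k,cc,st,m=blob(sat&(g>130),*c);print('cup',k,cc,st,onz(i,f,*cc,39).round(1))
E
```

```text
(576, 576, 3)
top px button [132 136 138] cup [191 223 242] anvil [186 200 207]
button 85 [200.23880597 236.79104478] [193 230  16  14 201]
b [542.5 188.1  48.1]
c [ 602.8 -191.6   29.1]
slag [550.6 135.8  62.3]
ray z47 [543.1 188.   47. ]
cup 453 [426.32142857 208.66071429] [410 193  33  32 784] [ 600.7 -189.5   39. ]
scene px button [135 140 144] cup [202 236 255] anvil [193 211 220]
button 296 [403.6893617  316.90212766] [394 308  20  18 235]
b [544.6 192.8  46.1]
c [ 600.8 -188.5   28. ]
slag [563.7 148.1  57.6]
ray z47 [547.8 193.4  47. ]
cup 32 [252.54194506 206.88517694] [ 199  169  106   80 4041] [ 575.2 -169.9   39. ]
```

View pics/crops.png

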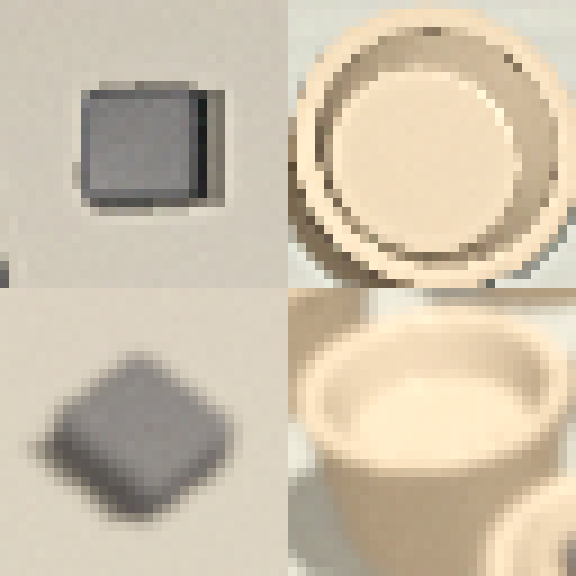

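The crops confirm both choices: a grey block whose top face centres near top (199.0,236.4) / scene (404.6,314.7), and an empty dish whose rim centres near top (425.7,208.8) / scene (235.6,207.0). Next I triangulate these, checking the sizes as well.

```bash
cat >> h.py <<'E'
def tri(obs):
    A=np.zeros((3,3));b=np.zeros(3);L=[]
    for i,f,u,v in obs:
        r=onz(i,f,u,v,0)-np.array(i['eye']);r/=np.linalg.norm(r);P=np.eye(3)-np.outer(r,r);A+=P;b+=P@i['eye'];L.append((P,np.array(i['eye'])))
    x=np.linalg.solve(A,b);return x,[np.linalg.norm(P@(x-e)) for P,e in L]
E
python3 - <<'E'
from h import *
t=cam('top');s=cam('scene')
for n,a,b in(('button',(199,236.4),(404.6,314.7)),('cup',(425.7,208.8),(235.6,207.0))):
    x,e=tri([(*t,*a),(*s,*b)]);print(n,x.round(1),np.round(e,1))
    z=47 if n=='button' else 39; print(onz(*t,*a,z).round(1),onz(*s,*b,z).round(1))
i,f=t
print('rim width',np.linalg.norm(onz(i,f,410.5,209,39)-onz(i,f,441.5,209,39)),'button width',np.linalg.norm(onz(i,f,193,237,47)-onz(i,f,205,237,47)))
D=np.load('top0.npz')
for u,v in((386,211),(469,208),(389,251),(428,250),(469,249)):print(onz(i,f,u,v,39).round())
E
```

```text
button [543.6 190.5  46.2] [0.4 0.4]
[543.7 190.   47. ] [544.  191.3  47. ]
cup [ 600.3 -188.3   39.4] [0.1 0.1]
[ 600.4 -188.4   39. ] [ 600.  -188.7   39. ]
rim width 53.24271185543039 button width 19.52732248463732
[ 595. -120.   39.]
[ 603. -263.   39.]
[ 526. -124.   39.]
[ 529. -190.   39.]
[ 532. -260.   39.]
```

Both heights agree with the text (46.2 vs 47 mm, 39.4 vs 39 mm). I'll travel high to the button with the jaws mostly closed.

>>> {"op": "step_arm", "data": {
  "series": [20,40,0,0,0.2,20,40,0,0,0.4,20,40,0,0,0.6,20,40,0,0,0.8,20,40,0,0,0.8,20,40,0,0,0.8,20,40,0,0,0.8,20,40,0,0,0.8,20,40,0,0,0.8,20,40,0,0,0.8,20,40,0,0,0.8,20,40,0,0,0.8,20,40,0,0,0.8,20,40,0,0,0.8,20,40,0,0,0.8,20,40,0,0,0.8,20,40,0,0,0.8,27,31,0,0,0.8,0,0,0,0,0.8,0,0,0,0,0.8]
}}

```text
clock: 2.6
eef_pos: [543.1, 189.7, 230.0]
eef_rot: [3.142, 0.001, 0.327]
wrist_force: [-0.1, -0.6, 0.1]
finger_gap: 19.0
finger_force: 0.0
```

```bash
python3 - <<'E'
from h import *
i,f=cam('wrist');p,d=manip.camera('wrist')
R_=rot(i)
for n,q in(('button',(543.6,190.3,47)),('tcp',(543.1,189.7,230))):
    c=R_.T@(np.array(q)-i['eye']);print(n,(c[:2]/c[2]*f+[i['cx'],i['cy']]).round(1),c[2].round())
    if n=='button': cv2.drawMarker(p,tuple(int(k) for k in c[:2]/c[2]*f+[i['cx'],i['cy']]),(0,255,0))
cv2.imwrite('pics/w1.png',p)
E
```

```text
button [321.5 224.6] 343.0
tcp [322.3 318. ] 165.0
```

View pics/w1.png

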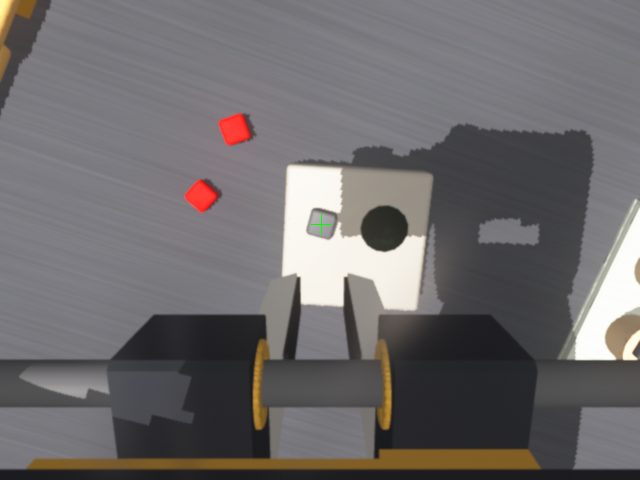

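In the wrist view, the projected point (green, 321,224) falls on the middle of the grey button. The slag cone at (384,228) is clear of the fingers. Descending and holding.

>>> {"op": "step_arm", "data": {
  "series": [0,1,-20,0,0.8,0,0,-20,0,0.8,0,0,-20,0,0.8,0,0,-20,0,0.8,0,0,-20,0,0.8,0,0,-15,0,0.8,0,0,-10,0,0.8,0,0,-5,0,0.8,0,0,0,0,0.8,0,0,0,0,0.8,0,0,0,0,0.8,0,0,0,0,0.8,0,0,0,0,0.8,0,0,0,0,0.8,0,0,0,0,0.8,0,0,0,0,0.8,0,0,0,0,0.8,0,0,0,0,0.8,0,0,0,0,0.8,0,0,0,0,0.8]
}}

```text
clock: 5.15
eef_pos: [543.5, 191.1, 100.4]
eef_rot: [-3.142, 0.0, 0.327]
wrist_force: [-0.7, 0.4, -0.0]
finger_gap: 18.7
finger_force: 0.0
```

>>> {"op": "step_arm", "data": {
  "series": [0,0,0,0,0.8,0,0,0,0,0.8,0,0,0,0,0.8,0,0,0,0,0.8,0,0,0,0,0.8,0,0,0,0,0.8,0,0,0,0,0.8,0,0,0,0,0.8,0,0,20,0,0.8,0,0,30,0,0.8,0,0,40,0,0.8,0,0,40,0,0.8,0,0,0,0,0.8]
}}

```text
clock: 6.78
eef_pos: [544.5, 191.4, 233.5]
eef_rot: [3.141, -0.005, 0.327]
wrist_force: [-0.0, 0.4, 0.4]
finger_gap: 18.8
finger_force: 0.0
```

>>> {"op": "step_arm", "data": {
  "series": [6,-38,0,0,0.8,6,-38,0,0,0.8,6,-38,0,0,0.8,6,-38,0,0,0.8,6,-38,0,0,0.8,6,-38,0,0,0.8,5,-38,0,0,0.8,5,-38,0,0,0.8,5,-38,0,0,0.8,5,-37,0,0,0.8,0,0,0,0,0.8,0,0,0,0,0.8,0,0,0,0,0.8]
}}

```text
clock: 8.4
eef_pos: [599.5, -186.8, 230.2]
eef_rot: [-3.141, 0.0, 0.328]
wrist_force: [0.5, 0.3, 0.3]
finger_gap: 18.5
finger_force: 0.0
```

```bash
python3 - <<'E'
from h import *
print(manip.read_state()['eef_pos'])
i,f=cam('wrist');p,d=manip.camera('wrist')
c=rot(i).T@(np.array((600.3,-188.4,39))-i['eye'])
cv2.drawMarker(p,tuple(int(k) for k in c[:2]/c[2]*f+[i['cx'],i['cy']]),(0,255,0))
cv2.imwrite('pics/w2.png',p)
E
```

```text
[ 599.54430956 -186.8160704   230.24851257]
```

View pics/w2.png

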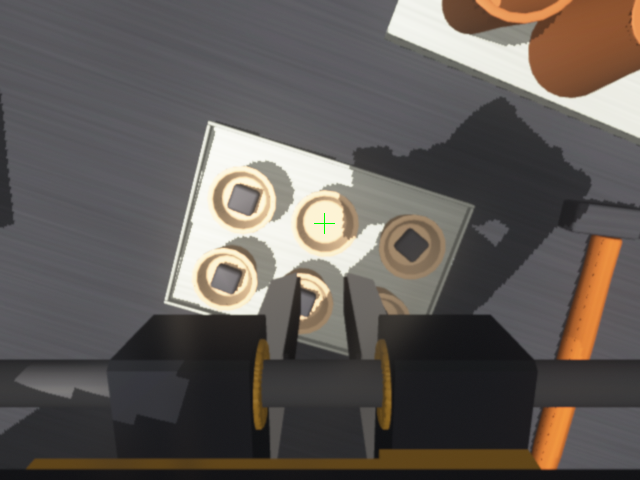

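The green mark (324,222) sits in the middle of the empty cupel; its neighbours are all charged. Descend to TCP z 90 and hold.

>>> {"op": "step_arm", "data": {
  "series": [1,-1,-20,0,0.8,0,0,-20,0,0.8,0,0,-20,0,0.8,0,0,-20,0,0.8,0,0,-20,0,0.8,0,0,-20,0,0.8,0,0,-15,0,0.8,0,0,-5,0,0.8,0,0,0,0,0.8,0,0,0,0,0.8,0,0,0,0,0.8,0,0,0,0,0.8,0,0,0,0,0.8,0,0,0,0,0.8,0,0,0,0,0.8,0,0,0,0,0.8,0,0,0,0,0.8,0,0,0,0,0.8,0,0,0,0,0.8,0,0,0,0,0.8]
}}

```text
clock: 10.95
eef_pos: [600.6, -188.9, 90.4]
eef_rot: [-3.142, -0.0, 0.327]
wrist_force: [0.3, 0.6, -0.3]
finger_gap: 18.7
finger_force: 0.0
```

>>> {"op": "step_arm", "data": {
  "series": [0,0,0,0,0.8,0,0,0,0,0.8,0,0,0,0,0.8,0,0,0,0,0.8,0,0,0,0,0.8,0,0,0,0,0.8,0,0,0,0,0.8,0,0,0,0,0.8,0,0,20,0,0.8,0,0,30,0,0.8,0,0,40,0,0.8,0,0,40,0,0.8,-20,20,30,0,0.8,-20,20,30,0,0.8,-20,20,20,0,0.8,-20,20,10,0,0.8,-20,20,0,0,0.8,0,0,0,0,0.8,0,0,0,0,0.8,0,0,0,0,0.8]
}}

```text
clock: 13.45
eef_pos: [500.9, -89.4, 310.4]
eef_rot: [-3.142, 0.0, 0.326]
wrist_force: [0.7, 0.0, 0.3]
finger_gap: 19.2
finger_force: 0.0
```

The hand is now at z 310, more than 250 mm from both points and at rest.

```bash
python3 -c "
from cell import manip
print(manip.sign_off())"
```

```text
the job is handed in; nothing more can be done
None
```

The fingertips held just over two seconds, about 3 cm above the lead button and then above the empty cupel; the hand was then drawn up well clear, no contact showed in the readings, and the job is handed in (sign-off returned no verdict).

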